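# Put the blue bench scraper back in its block

## Robot

A 7-joint arm with a two-finger parallel gripper is mounted at the origin on the work surface. World frame = base frame: x ahead of the robot, y to its left, z up, the work surface at z = 0. Lengths are in m, angles in rad, forces in N, time in s.
With the tool pointing down it reaches from about 0.425 to 0.875 m from the base axis. Payload 8.4 kg.
Tool frame: the origin (TCP) lies midway between the tips of the shut fingers; the grasp point (between the pads) lies 19 mm behind it; z points along the fingers, y is the line along which they close (so a half turn about z gives the same grasp; the last joint's range is limited). The gripper opens to 87 mm and grips with 3 to 60 N. Pads are 19 mm wide; open, the fingers measure 117 mm over their backs; the gripper's body (75 mm by 190 mm) begins 51 mm behind the grasp point.
Start: joints at [1.192, 0.333, 0.04, 1.465, -0.013, 1.343, -0.059], TCP at [0.179, -0.625, 0.223] pointing down, gripper open.
Joint ranges: [-2.58, 2.58], [-0.38, 2.09], [-1.3, 1.39], [0.25, 2.4], [-1.5, 4.64], [0.08, 2.09], [-2.65, 2.65]. Speed limits (rad/s): [2.22, 2.22, 2.79, 2.79, 3.14, 3.14, 3.14].

## Interface

Orientations are given as a 3x3 rotation matrix whose columns are the frame's x, y, z axes.
In Python, from station import monitor, imaging, order gives the robot as it stands.
- The arm moves only by the tool step_arm, never from a script. Its argument "deltas" is a list of rows, each a list of 4 numbers: the shift along the tool's x, y, z in m, then the turn about the tool's z in rad. In form: [[tx, ty, tz, twist], ...]. A call has exactly 10 rows; each row is the pose to reach, as a shift and turn from the pose commanded when the call began, along the tool's axes at that moment; what a row does not reach only later rows make up. A row lasts 1/8 s, in which the tool goes at most 62.5 mm and 10.7 degrees, less where a joint would pass 70% of its speed; a pose out of reach is approached as far as the arm can. A call with a gripper value outside its range is refused whole. "claw" is the finger opening in m, from 0 to 0.087, set as the call begins (left out, the last holds). The fingers move at their own pace and stop on an object; the grip force is fixed at half the most. Time passes only in rows, so rows that repeat a pose let the fingers close, or fill a call up. It gives the time, the measured TCP pose, the force, the opening and the grip force at its end, in the units of the state.
- monitor.sense(): the state, without advancing time (a new reading comes with each control period).
- imaging.read_camera(name): name is "side" or "top"; returns the picture (400x640x3 uint8, blue, green, red); there is no depth.
- imaging.get_calibration(name): a dict with "vertical_fov" (degrees; the focal length in pixels is half the picture's height over the tangent of half this angle, whatever the lens; pixels are square), "cx", "cy" (the principal point, pixels), "T" (4x4, takes a point from camera to world coordinates). Camera axes: x right, y down, z forward; pixel columns grow to the right and rows downward; lengths in m; the calibration is good to about 2 mm. A picture is of the moment at which its call begins. get_calibration takes no time and is no camera call.
- order.close_job(): hands the job in; it is judged then, once.
The state is a dict: "t": time; "joint_pos": joint angles; "joint_velocities": joint speeds; "effort": joint torques, N m; "position": TCP position; "orientation": TCP orientation; "ft_force": force on the tool from outside, world axes, zero at the start; "ft_torque": the same for the moment, N m; "gripper_width": finger opening in m; "grip_force": force on a finger pad.
Only numpy, scipy, OpenCV 4.12 (cv2) and the standard library are available. Lean on these libraries where they do the work, as an engineer would, in place of code of your own. Each camera call takes 0.05 s, during which the arm holds its last target. There are 200 camera calls.

## Task

The craft table is being tidied. Take the blue-handled bench scraper off the wire drying rack and slide its blade down into the empty slot of the wooden blocks, keeping hold of it until it is all the way down with the black guard under its handle resting on the wood, then let go. Leave the red and the yellow scraper where they are.

Things in the scene. Friction and masses are not known exactly. Their poses are not given: they have to be found in the camera images.
- blue_grip (a point): Centre of the blue bench scraper's grip (136 long, 24 thick, 32 mm high; x along it, y across, z up). Below the grip a black guard 150 x 24 x 14 mm, then a steel blade 95 wide, 4 thick, 65 mm deep. Guard's underside is 30 mm and blade's edge 95 mm below this point. Loose, 0.2 kg; hangs upright by its guard's ends on two bars of a wire rack. Grasp across the thickness, lift straight up; fits either way round.
- slot (a point): Centre of the mouth of the empty slot in the top of a fixed wooden block, 160 x 88 mm, top 91 mm above the table. Slot 115 mm long (this point's x), 24 mm wide (y), 72 mm deep, straight down (z up). With the guard resting on the wood the blue grip's centre is 30 mm above this point. An equal block, holding the yellow scraper, stands beside it, 100 mm away along y.
- red_grip (a point): Centre of the red scraper's grip. Same shape, size and axes as the blue one; hangs beside it on the same rack (bars 126 mm apart, their tops 85 mm above the table), about 100 mm away along y, on either side. To be left alone.
- yellow_grip (a point): Centre of the yellow scraper's grip. Same shape, size and axes as the blue one; already parked in the slot of the other block, its top 137 mm above the table. To be left alone.
Things that resemble listed ones, but are neither listed nor needed, are in the scene too. What is shaped like the part that bears blue_grip but purple is not meant.

How it is judged:
On the way:
1. the blade of the blue scraper is down in the empty slot, its guard within 20 mm of the wood, while the fingers still hold it (x of blue_grip in the frame of slot between -0.02 and 0.02 m and y of blue_grip in the frame of slot between -0.015 and 0.015 m and z of blue_grip in the frame of slot below 0.05 m and contact force between the fingers and blue above 0.5 N), for 0.1 s.
At the end, for the whole second after the job is handed in: Blue scraper at rest in the empty slot, released: grip centre within 20 mm along and 15 mm across the slot centre, 22 to 37 mm above its mouth, upright within 8 degrees, along the slot within 15 degrees; red and yellow scrapers within 30 mm of their starts (x of blue_grip in the frame of slot between -0.02 and 0.02 m and y of blue_grip in the frame of slot between -0.015 and 0.015 m and z of blue_grip in the frame of slot between 0.022 and 0.037 m and angle between blue_grip's own z axis and vertical below 0.14 rad and angle between the x axis of blue_grip and the x axis of slot, either way round below 0.26 rad and linear speed of blue below 0.02 m/s and distance of each of red_grip, yellow_grip from where it was at the start of the episode below 0.03 m); the robot touches nothing.
It fails at once if the red or the yellow scraper is moved by more than 30 mm (distance of any of red_grip, yellow_grip from where it was at the start of the episode above 0.03 m).
It also fails if it takes over 45 s, if anything falls off the work surface, if the arm or the gripper's body presses on something with over 40 N, if the wrist force passes 120 N, or if a joint passes its speed limit or range.

## Working session

There is one attempt and no reset: what is moved stays moved. The work goes in short steps, Python scripts to look and compute and a tool call to move; the robot and the scene stay as the last step left them, time stands still between calls to the robot, and variables do not carry over. Pictures are saved under pics/ and viewed, at most 10 in all, crops included, and the job is handed in when it is done.

Besides the shell and the picture viewer there is one more tool, called after ">>>" as name([rows], argument=value, ...), one row to a line, values as JSON. step_arm: Moves the arm, as the interface text tells. Its arguments: {"type":"object","properties":{"deltas":{"type":"array","items":{"type":"array","items":{"type":"number"}}},"claw":{"type":"number"}},"required":["deltas"]}

```bash
mkdir -p pics
python3 - <<'E'
from station import monitor, imaging
import cv2, numpy as np
np.set_printoptions(precision=4,suppress=True)
for n in ("side","top"):
    cv2.imwrite(f"pics/{n}1.png",imaging.read_camera(n)); c=imaging.get_calibration(n); print(n,c)
s=monitor.sense(); print(s["t"],s["position"],s["orientation"],s["gripper_width"])
E
```

```text
side {'vertical_fov': 53.93223818359531, 'cx': 321.4406086673051, 'cy': 199.21205154343878, 'T': array([[-0.9866, -0.0821,  0.1407,  0.3596],
       [-0.1629,  0.4886, -0.8572,  0.6964],
       [ 0.0017, -0.8686, -0.4955,  0.4916],
       [ 0.    ,  0.    ,  0.    ,  1.    ]])}
top {'vertical_fov': 45.38418169901847, 'cx': 320.69041411193183, 'cy': 207.34335457636053, 'T': array([[-0.0297, -0.9823,  0.1847,  0.2754],
       [-0.9995,  0.0278, -0.0132,  0.0237],
       [ 0.0078, -0.185 , -0.9827,  1.03  ],
       [ 0.    ,  0.    ,  0.    ,  1.    ]])}
0.1 [ 0.1794 -0.6243  0.2217] [[ 0.9611  0.2761 -0.0005]
 [ 0.2761 -0.9611  0.0014]
 [-0.0001 -0.0015 -1.    ]] 0.0869064235105866
```

View pics/side1.png

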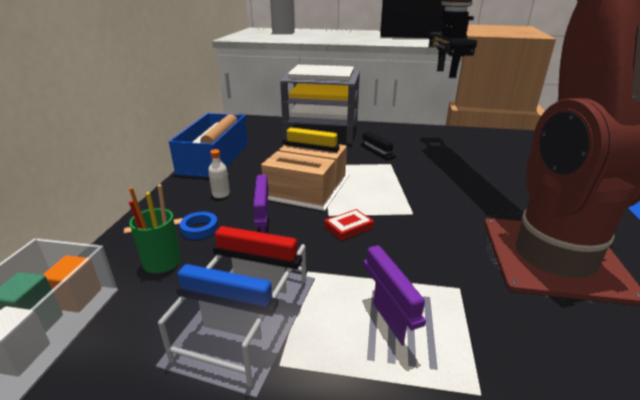

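View pics/top1.png

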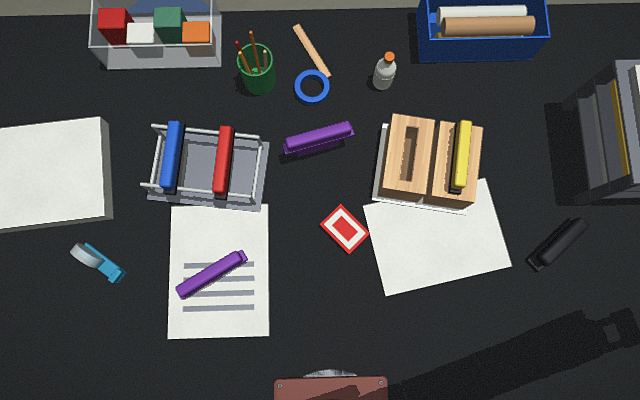

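The side view shows the blue scraper at about (225,285), red at (257,243), the empty slot at (300,160) and yellow at (312,138). In the top view blue is at (172,155), red at (223,160), the empty slot at (409,153) and yellow at (462,155). Next I'll fit box models to the silhouettes in both views.

```bash
cat > h.py <<'E'
import cv2, numpy as np
from scipy.optimize import least_squares
from station import monitor, imaging
np.set_printoptions(precision=4,suppress=True)
CAL={n:imaging.get_calibration(n) for n in ("side","top")}
def proj(n,P):
    c=CAL[n]; T=np.array(c["T"]); q=(np.atleast_2d(P)-T[:3,3])@T[:3,:3]
    f=200/np.tan(np.radians(c["vertical_fov"])/2)
    return q[:,:2]/q[:,2:]*f+[c["cx"],c["cy"]]
def blob(img,lo,hi,seed):
    m=cv2.inRange(cv2.cvtColor(img,cv2.COLOR_BGR2HSV),lo,hi)
    k,l,s,c=cv2.connectedComponentsWithStats(m)
    ys,xs=np.nonzero(m); i=np.argmin((xs-seed[0])**2+(ys-seed[1])**2)
    return (l==l[ys[i],xs[i]]).astype(np.uint8)
def box(p,size):
    x,y,z,a=p; c,s=np.cos(a),np.sin(a)
    g=np.array([[i,j,k] for i in(-.5,.5) for j in(-.5,.5) for k in(-.5,.5)])*size
    return g@np.array([[c,s,0],[-s,c,0],[0,0,1]])+[x,y,z]
D=np.radians(np.arange(0,360,15)); D=np.c_[np.cos(D),np.sin(D)]
def sup(pts): return (pts@D.T).max(0)   # support function of silhouette
def fitbox(masks,size,p0):
    obs={n:sup(np.argwhere(m)[:,::-1].astype(float)) for n,m in masks.items()}
    f=lambda p:np.concatenate([sup(proj(n,box(p,size)))-.4-o for n,o in obs.items()])
    r=least_squares(f,p0,loss="soft_l1",x_scale=[.01,.01,.01,.1])
    return r.x,np.abs(r.fun).reshape(len(masks),-1).mean(1)
def ray(n,uv):
    c=CAL[n]; T=np.array(c["T"]); f=200/np.tan(np.radians(c["vertical_fov"])/2)
    return T[:3,3],T[:3,:3]@np.r_[(np.array(uv)-[c["cx"],c["cy"]])/f,1]
def atz(n,uv,z):
    o,d=ray(n,uv); return o+d*(z-o[2])/d[2]
E
python3 - <<'E'
from h import *
I={n:imaging.read_camera(n) for n in ("side","top")}
G=np.array([.136,.024,.032])
print("tcp side",proj("side",monitor.sense()["position"]))
for nm,lo,hi,sd in [("blue",(100,120,60),(118,255,255),dict(side=(225,285),top=(172,155))),
  ("red",(0,150,60),(6,255,255),dict(side=(257,243),top=(223,160))),
  ("yellow",(20,130,80),(32,255,255),dict(side=(312,138),top=(464,155)))]:
    M={n:blob(I[n],lo,hi,sd[n]) for n in I}
    p0=np.r_[atz("top",sd["top"],.12),0.]
    for n in M: print(nm,n,M[n].sum(),cv2.boundingRect(M[n]))
    print(fitbox(M,G,p0)); 
    print({n:fitbox({n:M[n]},G,p0) for n in M})
for n,(x,y,w,h),s in (("side",(230,110,140,105),5),("top",(360,95,140,115),5)):
    cv2.imwrite(f"pics/c_{n}.png",cv2.resize(I[n][y:y+h,x:x+w],None,fx=s,fy=s,interpolation=cv2.INTER_CUBIC))
E
```

```text
tcp side [[445.8614  73.5824]]
blue side 2460 (177, 263, 94, 43)
blue top 1064 (159, 120, 24, 70)
(array([ 0.5633,  0.3037,  0.1135, -0.1427]), array([1.5613, 1.3847]))
{'side': (array([ 0.5732,  0.2841,  0.0961, -0.1111]), array([0.5057])), 'top': (array([ 0.5759,  0.3181,  0.0725, -0.1132]), array([0.5358]))}
red side 1812 (215, 226, 82, 35)
red top 900 (212, 125, 21, 70)
(array([ 0.5496,  0.2015,  0.1139, -0.1402]), array([1.5131, 1.5226]))
{'side': (array([ 0.5587,  0.1755,  0.0947, -0.1093]), array([0.3767])), 'top': (array([ 0.5634,  0.2123,  0.0683, -0.1167]), array([0.5342]))}
yellow side 722 (286, 127, 52, 20)
yellow top 968 (451, 120, 21, 69)
(array([ 0.546 , -0.2699,  0.1212, -0.1902]), array([0.5879, 1.4105]))
{'side': (array([ 0.5508, -0.2958,  0.1121, -0.1906]), array([0.2774])), 'top': (array([ 0.5597, -0.2844,  0.0742, -0.1745]), array([0.3078]))}
```

View pics/c_side.png

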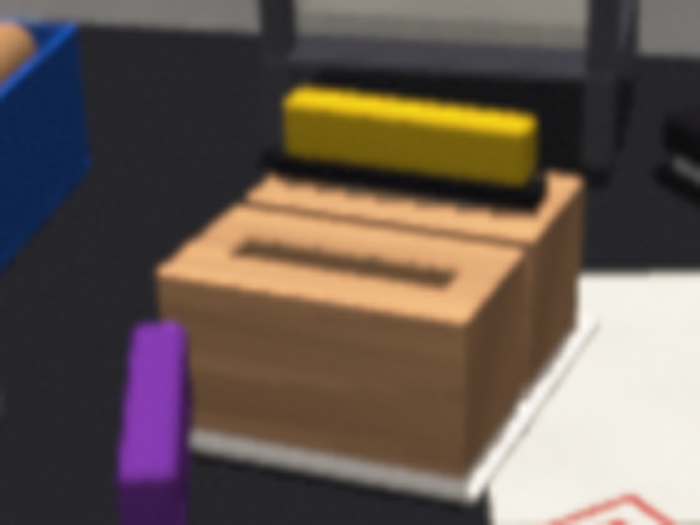

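View pics/c_top.png

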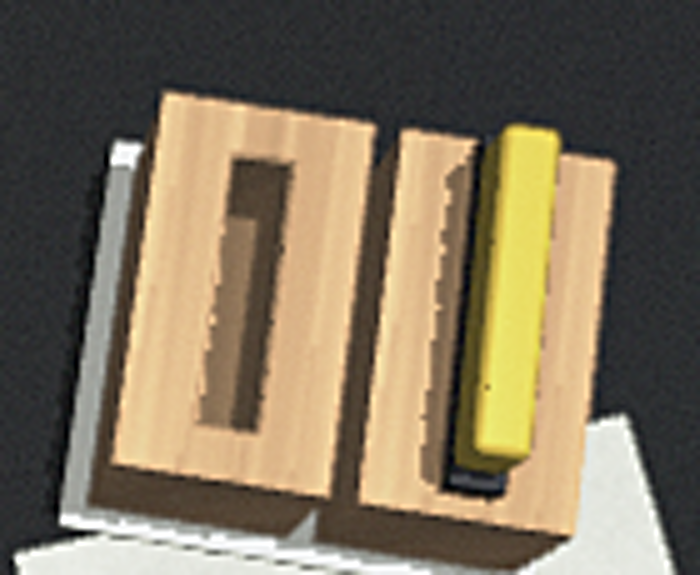

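Two-view residuals and scales disagree, so lens distortion is likely. In the crops I see the empty block's top corners at (163,92), (376,125), (330,497), (113,465) in the top view and (158,272), (467,325), (525,247), (237,207) in the side view. The slot mouth is at (233,158)–(258,432) and (232,255)–(458,270). I'll fit a radial term using the known sizes.

```bash
cat >> h.py <<'E'
K=dict(side=0.,top=0.)
def proj(n,P):
    c=CAL[n]; T=np.array(c["T"]); q=(np.atleast_2d(P)-T[:3,3])@T[:3,:3]
    f=200/np.tan(np.radians(c["vertical_fov"])/2)
    u=q[:,:2]/q[:,2:]; r2=(u**2).sum(1,keepdims=True)
    return u*(1+K[n]*r2)*f+[c["cx"],c["cy"]]
G=np.array([.136,.024,.032])
COL=[("blue",(100,120,60),(118,255,255),dict(side=(225,285),top=(172,155))),
  ("red",(0,150,60),(6,255,255),dict(side=(257,243),top=(223,160))),
  ("yellow",(20,130,80),(32,255,255),dict(side=(312,138),top=(464,155)))]
E
cat > cal.py <<'E'
from h import *
import h
O=dict(side=(230,110),top=(360,95))
un=lambda n,L:np.array(O[n])+(np.array(L)+.5)/5-.5
blk=dict(top=un("top",[(163,92),(376,125),(330,497),(113,465)]),side=un("side",[(237,207),(525,247),(467,325),(158,272)]))
slt=dict(top=un("top",[(233,158),(295,162),(258,432),(198,425)]),side=un("side",[(245,240),(458,272),(443,290),(232,256)]))
# top order: far-x/+y, far-x/-y, near-x/-y, near-x/+y
TO=np.array([[1,1],[1,-1],[-1,-1],[-1,1]])/2
SO=np.array([[1,-1],[-1,-1],[-1,1],[1,1]])/2
def rect(p,sz,o):
    c,s=np.cos(p[3]),np.sin(p[3]); g=o*sz
    return np.c_[g@np.array([[c,s],[-s,c]]),np.zeros(4)]+p[:3]
I={n:cv2.imread(f"pics/{n}1.png") for n in ("side","top")}
OBS={}
for nm,lo,hi,sd in COL:
    for n in I: OBS[nm,n]=sup(np.argwhere(blob(I[n],lo,hi,sd[n]))[:,::-1].astype(float))
def fun(v,parts=False):
    h.K.update(side=v[0],top=v[1]); R={}
    P=v[2:].reshape(5,4)
    for i,(nm,*_) in enumerate(COL):
        for n in I: R[nm,n]=sup(proj(n,box(P[i],G)))-.4-OBS[nm,n]
    for i,nm,ob,sz in ((3,"block",blk,(.160,.088)),(4,"slot",slt,(.115,.024))):
        for n,o in (("top",TO),("side",SO)): R[nm,n]=(proj(n,rect(P[i],np.array(sz),o))-ob[n]).ravel()
    return R if parts else np.concatenate(list(R.values()))
p0=np.array([[.57,.31,.115,-.12],[.56,.21,.115,-.12],[.555,-.275,.121,-.18],[.55,-.18,.091,-.15],[.55,-.18,.091,-.15]])
def solve(fix):
    w=np.r_[0,0,p0.ravel()]
    if fix:
        r=least_squares(lambda q:fun(np.r_[0,0,q]),p0.ravel(),loss="soft_l1"); v=np.r_[0,0,r.x]
    else: v=least_squares(fun,w,loss="soft_l1").x
    print("K",v[:2]); print(v[2:].reshape(5,4))
    print({k:round(float(np.abs(e).mean()),2) for k,e in fun(v,True).items()}); return v
if __name__=="__main__":
    solve(True); v=solve(False)
    s=monitor.sense()
    print("tcp side",proj("side",s["position"]))
E
python3 cal.py
```

```text
K [0. 0.]
[[ 0.5634  0.3035  0.1134 -0.1424]
 [ 0.5497  0.2015  0.1136 -0.1382]
 [ 0.546  -0.2699  0.1212 -0.1901]
 [ 0.56   -0.1724  0.0905 -0.1856]
 [ 0.5606 -0.173   0.0883 -0.1877]]
{('blue', 'side'): 1.58, ('blue', 'top'): 1.4, ('red', 'side'): 1.53, ('red', 'top'): 1.42, ('yellow', 'side'): 0.59, ('yellow', 'top'): 1.4, ('block', 'top'): 0.15, ('block', 'side'): 0.21, ('slot', 'top'): 0.36, ('slot', 'side'): 0.38}
K [-0.3098 -0.2515]
[[ 0.566   0.3142  0.1166 -0.0704]
 [ 0.5507  0.2052  0.1149 -0.1055]
 [ 0.5486 -0.2778  0.1209 -0.2036]
 [ 0.5613 -0.1747  0.0906 -0.187 ]
 [ 0.5618 -0.1754  0.0879 -0.1956]]
{('blue', 'side'): 0.68, ('blue', 'top'): 0.53, ('red', 'side'): 0.94, ('red', 'top'): 0.79, ('yellow', 'side'): 0.31, ('yellow', 'top'): 0.35, ('block', 'top'): 0.87, ('block', 'side'): 0.32, ('slot', 'top'): 0.65, ('slot', 'side'): 0.34}
tcp side [[438.0625  81.457 ]]
```

With no distortion the block fits to 0.2 px, so the lens is ideal and the grips are just visibly smaller (rounded edges). I'll refit the grips with a free shared size and overlay the result.

Run:
```python
from cal import *
h.K.update(side=0,top=0)
def f(v,parts=False):
    P=v[3:].reshape(3,4); R={(c[0],n):sup(proj(n,box(P[i],v[:3])))-.4-OBS[c[0],n] for i,c in enumerate(COL) for n in I}
    return R if parts else np.concatenate(list(R.values()))
r=least_squares(f,np.r_[G,p0[:3].ravel()],loss="soft_l1",x_scale=np.r_[[.01]*3,[.01,.01,.01,.1]*3])
v=r.x; print("size",v[:3]); print(v[3:].reshape(3,4)); print({k:round(float(np.abs(e).mean()),2) for k,e in f(v,True).items()})
vis=[]
for n,(x,y,w,hh) in (("side",(150,210,170,180)),("top",(135,95,170,180))):
    im=cv2.resize(I[n],None,fx=1,fy=1)[y:y+hh,x:x+w]; im=cv2.resize(im,None,fx=2.3,fy=2.3,interpolation=cv2.INTER_CUBIC)
    for i in (0,1):
        q=(proj(n,box(v[3+4*i:7+4*i],G))-[x,y]+.5)*2.3-.5
        cv2.polylines(im,[cv2.convexHull(q.astype(np.float32)).astype(int)],True,(0,255,0),1)
    vis.append(im)
cv2.imwrite("pics/ov.png",np.hstack(vis))
s=monitor.sense(); print(s["position"])
```

```text
size [0.1321 0.02   0.0293]
[[ 0.5625  0.3048  0.1159 -0.1092]
 [ 0.5488  0.2028  0.1155 -0.1104]
 [ 0.5454 -0.2688  0.1225 -0.1744]]
{('blue', 'side'): 0.33, ('blue', 'top'): 0.26, ('red', 'side'): 0.31, ('red', 'top'): 0.26, ('yellow', 'side'): 0.37, ('yellow', 'top'): 0.15}
[ 0.1794 -0.6244  0.222 ]
```

View pics/ov.png

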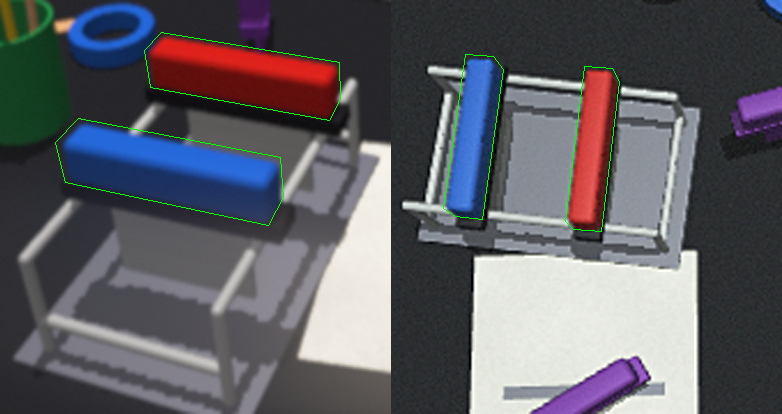

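The overlay matches both handles in both views. Blue is at (0.5625, 0.305, 0.116) with yaw −0.109, and the slot is at (0.560, −0.173, 0.0905) with yaw −0.186. First move: out over a mid waypoint, turning to the grasp yaw.

>>> step_arm([
  [0.015,-0.014,0,0.02],
  [0.05,-0.046,-0.005,0.06],
  [0.092,-0.085,-0.01,0.1],
  [0.138,-0.127,-0.015,0.15],
  [0.183,-0.169,-0.02,0.2],
  [0.229,-0.211,-0.025,0.25],
  [0.275,-0.253,-0.03,0.3],
  [0.321,-0.296,-0.03,0.34],
  [0.363,-0.334,-0.03,0.37],
  [0.382,-0.352,-0.03,0.389],
], claw=0.07)

```text
t: 1.45
position: [0.4508, -0.1775, 0.2527]
orientation: [[0.994, -0.106, 0.001], [-0.106, -0.994, 0.0], [0.001, -0.0, -1.0]]
ft_force: [0.1, -0.4, 0.6]
gripper_width: 0.0696
grip_force: 0.0
```

>>> step_arm([
  [0.002,-0.02,0,0],
  [0.008,-0.065,0,0],
  [0.015,-0.12,0,0],
  [0.022,-0.18,0,0],
  [0.03,-0.24,0,0],
  [0.037,-0.3,0,0],
  [0.044,-0.36,0,0],
  [0.052,-0.42,0,0],
  [0.058,-0.47,0,0],
  [0.06,-0.491,0,0],
])

```text
t: 2.7
position: [0.5618, 0.3041, 0.2519]
orientation: [[0.994, -0.106, -0.002], [-0.106, -0.994, 0.001], [-0.002, -0.001, -1.0]]
ft_force: [-0.3, 0.2, 0.4]
gripper_width: 0.07
grip_force: 0.0
```

```bash
python3 -c "
from h import *
s=monitor.sense(); R=np.array(s['orientation']); p=np.array(s['position']); print(p,R[:,0],s['joint_pos'])
print('delta tool',R.T@(np.array([.5625,.3048,.099])-p),'twist',np.arctan2(R[1,0],R[0,0])+.1092)"
```

```text
[0.5618 0.3041 0.2519] [ 0.9944 -0.1056 -0.0016] [-0.0075  0.3911 -0.7471  1.4179  0.2625  1.435  -2.4286]
delta tool [ 0.0008 -0.0006  0.1529] twist 0.003398788580217818
```

>>> step_arm([
  [0.001,-0.001,0.01,0],
  [0.001,-0.001,0.035,0],
  [0.001,-0.001,0.06,0],
  [0.001,-0.001,0.085,0],
  [0.001,-0.001,0.105,0],
  [0.001,-0.001,0.122,0],
  [0.001,-0.001,0.136,0],
  [0.001,-0.001,0.146,0],
  [0.001,-0.001,0.152,0],
  [0.001,-0.001,0.153,0],
])

```text
t: 3.95
position: [0.5637, 0.3016, 0.0995]
orientation: [[0.994, -0.109, -0.0], [-0.109, -0.994, 0.0], [-0.0, -0.0, -1.0]]
ft_force: [0.7, 0.7, -0.2]
gripper_width: 0.0702
grip_force: 0.0
```

>>> step_arm([
  [0,0,0,0],
  [0,0,0,0],
  [0,0,0,0],
  [0,0,0,0],
  [0,0,0,0],
  [0,0,0,0],
  [0,0,0,0],
  [0,0,0,0],
  [0,0,0,0],
  [0,0,0,0],
], claw=0)

```text
t: 5.2
position: [0.5637, 0.3017, 0.0997]
orientation: [[0.994, -0.109, 0.0], [-0.109, -0.994, 0.0], [0.0, -0.0, -1.0]]
ft_force: [0.4, 1.5, 1.1]
gripper_width: 0.0236
grip_force: 29.9
```

Gripped at 24 mm width and 30 N. Lifting straight up.

>>> step_arm([
  [0,0,-0.006,0],
  [0,0,-0.02,0],
  [0,0,-0.04,0],
  [0,0,-0.065,0],
  [0,0,-0.09,0],
  [0,0,-0.115,0],
  [0,0,-0.14,0],
  [0,0,-0.16,0],
  [0,0,-0.168,0],
  [0,0,-0.17,0],
])

```text
t: 6.45
position: [0.5637, 0.3015, 0.2698]
orientation: [[0.994, -0.109, 0.0], [-0.109, -0.994, 0.0], [0.0, -0.0, -1.0]]
ft_force: [0.6, 2.1, -2.5]
gripper_width: 0.0236
grip_force: 29.9
```

```bash
cat > look.py <<'E'
from h import *
import sys
h_=sys.argv[1]
I={n:imaging.read_camera(n) for n in ("side","top")}
for n in I: cv2.imwrite(f"pics/{n}{h_}.png",I[n])
s=monitor.sense(); R=np.array(s["orientation"]); p=np.array(s["position"]); g=p-R[:,2]*.019
print("tcp",p,"yaw",np.arctan2(R[1,0],R[0,0]),"grip",s["gripper_width"],s["grip_force"],"F",s["ft_force"],"j7",s["joint_pos"][6])
E
python3 look.py 2
```

```text
tcp [0.5635 0.3013 0.269 ] yaw -0.10917070347688242 grip 0.023739196869104293 29.942093558202032 F [ 0.4632  1.0188 -2.6542] j7 -2.4234745779807887
```

View pics/side2.png

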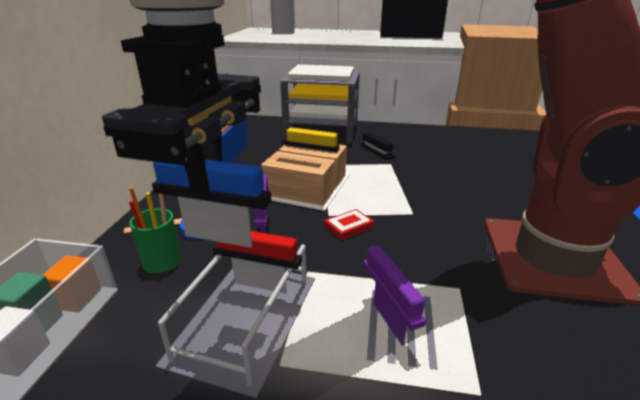

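The blue scraper hangs upright in the fingers, handle at (212,180), and red is unmoved at (257,243). Carrying it over to the slot.

>>> step_arm([
  [0.002,0.018,0,0],
  [0.007,0.06,0,0.01],
  [0.012,0.115,0,0.02],
  [0.018,0.172,0,0.03],
  [0.024,0.23,0,0.04],
  [0.03,0.288,0,0.05],
  [0.036,0.345,0,0.06],
  [0.042,0.4,0,0.07],
  [0.047,0.45,0,0.077],
  [0.05,0.473,0,0.077],
])

```text
t: 7.8
position: [0.5601, -0.1791, 0.2688]
orientation: [[0.982, -0.191, -0.002], [-0.191, -0.982, -0.001], [-0.001, 0.001, -1.0]]
ft_force: [0.9, -0.1, -1.9]
gripper_width: 0.024
grip_force: 29.9
```

>>> step_arm([
  [0,0,0.003,0],
  [0,0,0.01,0],
  [0,0,0.02,0],
  [0,0,0.03,0],
  [0,0,0.04,0],
  [0,0,0.048,0],
  [0,0,0.054,0],
  [0,0,0.058,0],
  [0,0,0.06,0],
  [0,0,0.06,0],
])

```text
t: 9.05
position: [0.5619, -0.1741, 0.2096]
orientation: [[0.983, -0.185, 0.0], [-0.185, -0.983, 0.0], [0.0, -0.0, -1.0]]
ft_force: [0.3, 0.0, -1.9]
gripper_width: 0.024
grip_force: 29.9
```

```bash
python3 look.py 3
python3 - <<'E'
import cv2,numpy as np
a=cv2.imread("pics/side3.png")[60:220,220:380]; b=cv2.imread("pics/top3.png")[80:240,350:510]
cv2.imwrite("pics/c3.png",cv2.resize(np.hstack([a,b]),None,fx=2.5,fy=2.5,interpolation=cv2.INTER_CUBIC))
E
```

```text
tcp [ 0.562  -0.1741  0.2098] yaw -0.18623052015033098 grip 0.02390122398159062 29.94205867573328 F [ 0.5635 -0.5685 -1.4215] j7 -1.6331192321709074
```

View pics/c3.png

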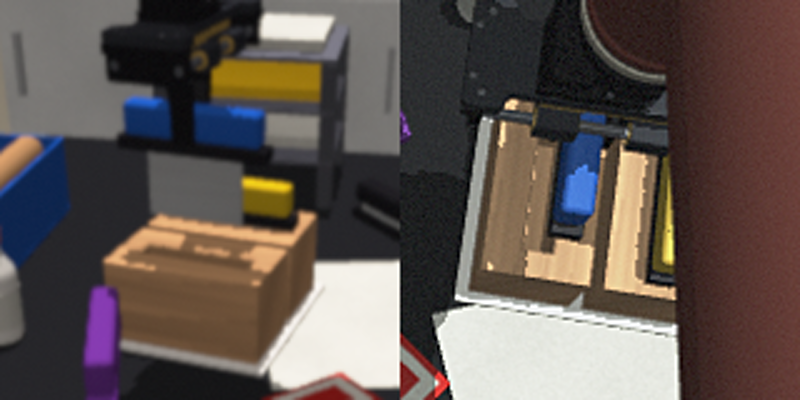

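The blade is above the slot. Its lower corners are at crop (150,212) and (243,222), full-picture (280,144.8) and (317.2,148.8). I'll check the offset numerically.

Run:
```python
from h import *
c,s=np.cos(-.186),np.sin(-.186)
for sx in(-.0475,.0475): print(proj("side",[.562+c*sx,-.1741+s*sx,.131]))
# blue visible end in side view: handle ends at guard level (guard 150 long, z centre -23mm)
for sx in(-.075,.075): print("guard",proj("side",[.562+c*sx,-.1741+s*sx,.204]))
for sx in(-.0475,.0475): print("slot",proj("side",[.56+c*sx*1.21,-.173+s*sx*1.21,.0905]))
```

```text
[[315.659  148.7266]]
[[279.5585 143.5935]]
guard [[326.7756 120.4357]]
guard [[267.5485 113.4301]]
slot [[320.3234 165.0377]]
slot [[277.4437 158.401 ]]
```

Agreement is within about 1 px, so I'm lowering.

>>> step_arm([
  [0,0,0.006,0],
  [0,0,0.02,0],
  [0,0,0.036,0],
  [0,0,0.052,0],
  [0,0,0.067,0],
  [0,0,0.08,0],
  [0,0,0.09,0],
  [0,0,0.096,0],
  [0,0,0.1,0],
  [0,0,0.1,0],
])

```text
t: 10.4
position: [0.5619, -0.1741, 0.1096]
orientation: [[0.983, -0.185, 0.0], [-0.185, -0.983, 0.0], [0.0, -0.0, -1.0]]
ft_force: [-0.4, -0.1, -2.4]
gripper_width: 0.0237
grip_force: 29.9
```

>>> step_arm([
  [0,0,0.001,0],
  [0,0,0.002,0],
  [0,0,0.003,0],
  [0,0,0.004,0],
  [0,0,0.0045,0],
  [0,0,0.005,0],
  [0,0,0.005,0],
  [0,0,0.005,0],
  [0,0,0.005,0],
  [0,0,0.005,0],
])

```text
t: 11.65
position: [0.5619, -0.1741, 0.1056]
orientation: [[0.983, -0.185, 0.0], [-0.185, -0.983, -0.0], [0.0, 0.0, -1.0]]
ft_force: [-4.7, 0.6, 8.9]
gripper_width: 0.0242
grip_force: 29.9
```

The upward force has risen to about 9 N at the expected height, so the guard is resting on the wood. Releasing, then rising.

>>> step_arm([
  [0,0,0,0],
  [0,0,0,0],
  [0,0,0,0],
  [0,0,0,0],
  [0,0,0,0],
  [0,0,0,0],
  [0,0,0,0],
  [0,0,0,0],
  [0,0,0,0],
  [0,0,0,0],
], claw=0.06)

```text
t: 12.9
position: [0.5618, -0.1741, 0.1046]
orientation: [[0.983, -0.185, 0.0], [-0.185, -0.983, 0.0], [0.0, -0.0, -1.0]]
ft_force: [0.0, -1.1, -0.9]
gripper_width: 0.0599
grip_force: 0.0
```

>>> step_arm([
  [0,0,-0.003,0],
  [0,0,-0.012,0],
  [0,0,-0.025,0],
  [0,0,-0.045,0],
  [0,0,-0.07,0],
  [0,0,-0.1,0],
  [0,0,-0.13,0],
  [0,0,-0.155,0],
  [0,0,-0.168,0],
  [0,0,-0.17,0],
])

```text
t: 14.15
position: [0.5622, -0.1741, 0.2757]
orientation: [[0.983, -0.185, 0.002], [-0.185, -0.983, -0.001], [0.002, 0.0, -1.0]]
ft_force: [0.5, -0.6, -0.4]
gripper_width: 0.0605
grip_force: 0.0
```

>>> step_arm([
  [0,-0.01,0,0],
  [0,-0.03,0,0],
  [0,-0.06,0,0],
  [0,-0.09,0,0],
  [0,-0.12,0,0],
  [0,-0.15,0,0],
  [0,-0.18,0,0],
  [0,-0.2,0,0],
  [0,-0.21,0,0],
  [0,-0.21,0,0],
])

```text
t: 15.4
position: [0.6005, 0.0335, 0.2742]
orientation: [[0.983, -0.183, -0.001], [-0.183, -0.983, 0.0], [-0.001, -0.0, -1.0]]
ft_force: [0.0, 0.0, -0.3]
gripper_width: 0.0599
grip_force: 0.0
```

```bash
python3 look.py 4
python3 - <<'E'
from h import *
import cv2
I={n:cv2.imread(f"pics/{n}4.png") for n in ("side","top")}
S=np.array([.1321,.02,.0293])
for (nm,lo,hi,sd),s2,p in zip(COL,(dict(side=(298,150),top=(409,153)),COL[1][3],COL[2][3]),([.56,-.173,.121,-.186],[.5488,.2028,.1155,-.11],[.5454,-.2688,.1225,-.174])):
    M={n:blob(I[n],lo,hi,s2[n]) for n in I}; print(nm,[cv2.boundingRect(m) for m in M.values()],fitbox(M,S,p))
a=I["side"][60:220,220:380]; b=I["top"][80:240,350:510]
cv2.imwrite("pics/c4.png",cv2.resize(np.hstack([a,b]),None,fx=2.5,fy=2.5,interpolation=cv2.INTER_CUBIC))
E
```

```text
tcp [0.6006 0.0316 0.2743] yaw -0.18696043676005222 grip 0.059776592026921455 0.0 F [-1.0226 -0.2205 -0.4148] j7 -2.00570820438759
blue [(271, 139, 55, 23), (416, 0, 135, 63)] (array([ 0.724 , -0.3651,  0.0885, -1.4528]), array([28.1895, 39.966 ]))
red [(215, 227, 82, 34), (212, 125, 21, 70)] (array([ 0.5486,  0.2032,  0.1154, -0.1083]), array([0.3713, 0.3097]))
yellow [(286, 127, 52, 20), (452, 120, 20, 69)] (array([ 0.5459, -0.2699,  0.1221, -0.1619]), array([0.3381, 0.3426]))
```

View pics/c4.png

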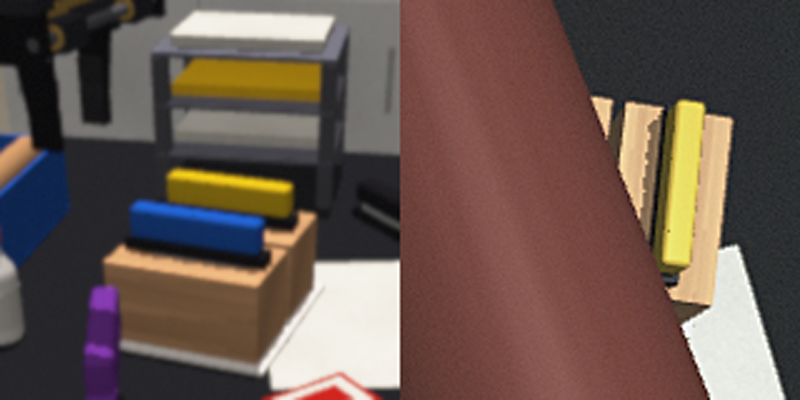

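The blue scraper sits in the slot with its guard on the wood (handle at crop (197,227)), parallel to yellow. Red and yellow are unmoved. I'll do a final numeric check in the side view, then hand in.

Run:
```python
from h import *
from station import order
M={"side":blob(cv2.imread("pics/side4.png"),COL[0][1],COL[0][2],(298,150))}
p,e=fitbox(M,np.array([.1321,.02,.0293]),[.56,-.173,.121,-.186]); print(p,e)
d=np.linalg.norm(p[:3]-[.56,-.173,.1205])
if d<.03 and e[0]<1: print(order.close_job())
```

```text
[ 0.5575 -0.1593  0.1277 -0.2126] [0.2764]
the job is handed in; nothing more can be done
None
```

The blue scraper is down in the empty slot with its guard on the wood and released, red and yellow are within about 1 mm of their starts by camera, and the job is handed in at about 15.5 s; the verdict was not shown, and the final check of blue used the side camera alone because the arm blocked the top view.

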